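Set up the weighing row in reverse order

TASK

The four things on the round rubber pads of the grey tray have been weighed from left to right and are now to be weighed again in the reverse order, so that the drift of the balance cancels out. Move them one by one into the four pockets of the aluminium rack so that their order from left to right, as seen from the robot, is reversed: the leftmost on the tray goes into the rightmost pocket, the second from the left into the second pocket from the right, and so on. Each must stand upright in the middle of its own pocket, let go; tip none of them over on the way.

Things in the scene. Friction and masses are not known exactly. Their poses are not given: they have to be found in the camera images.
- tray: The flat grey plastic tray the four things start on: 76 x 272 mm, 9 mm high at its two long edges, with a thin steel wire handle (up to 15 mm high) across each short end. Fixed. Origin at the centre of its underside on the worktop; y runs along its length, towards the left as seen from the robot; x across it, away from the robot; z up. Its four black rubber pads lie in one row at y = +96, +32, -32 and -96 mm (x = 0).
- rack: Fixed aluminium plate, 76 x 272 x 9 mm, with four round pockets (54 mm wide, 2.5 mm deep, floor at z = 6.5 mm) in a row at y = +96, +32, -32, -96 mm, and a steel wire handle (to z = 18 mm) at each short end. Origin: centre of its underside; y along it to the robot's left, x away from the robot. Beware the open cardboard box at the far left: swing in higher than 0.35 m.
- bottle_center (a point): Weighing bottle of clear glass with a ground lid (one rigid piece): body 32 mm, lid 37 mm in diameter from 50 mm above the underside up, 71 mm high with the lid's knob. The point is on its axis half-way up, 35.5 mm above its underside; z is up. Loose. Grip it from above across the row; the neighbours stand 64 mm away, centre to centre.
- lidded_crucible_center (a point): White porcelain crucible with a knobbed lid (one rigid piece): tapered, 24 mm across the foot, 42 mm across the rim at 33 mm above the underside (lid 45 mm across); 43 mm high with the knob. The point is on its axis half-way up, 21.5 mm above its underside; z is up. Loose. Fingers meet it at the rim, so grip it in its upper half. Grip it from above across the row; the neighbours stand 64 mm away, centre to centre.
- open_crucible_center (a point): White porcelain crucible without lid, hollow: tapered, 24 mm across the foot, 42 mm across the rim, 33 mm high. The point is on its axis half-way up, 16.5 mm above its underside; z is up. Loose. Fingers meet it at the rim, so grip it in its upper half. Grip it from above across the row; the neighbours stand 64 mm away, centre to centre.
- stopper_center (a point): The larger tan rubber stopper: slightly tapered, 37 mm in diameter, 28 mm high. The point is on its axis half-way up, 14 mm above its underside; z is up. Loose. Not the 24 mm stopper that lies on the worktop itself. Grip it from above across the row; the neighbours stand 64 mm away, centre to centre.
- pad_bottle: The round black rubber pad, 50 mm in diameter and 4 mm thick, on which the weighing bottle stands at the start. It stays fixed in the tray and marks that place afterwards. Origin at the centre of its underside (6 mm above the worktop); its top is 4 mm higher. The four pads look alike: told apart by what stands on them at the start.
- pad_lidded_crucible: The round black rubber pad, 50 mm in diameter and 4 mm thick, on which the lidded crucible stands at the start. It stays fixed in the tray and marks that place afterwards. Origin at the centre of its underside (6 mm above the worktop); its top is 4 mm higher. The four pads look alike: told apart by what stands on them at the start.
- pad_open_crucible: The round black rubber pad, 50 mm in diameter and 4 mm thick, on which the open crucible stands at the start. It stays fixed in the tray and marks that place afterwards. Origin at the centre of its underside (6 mm above the worktop); its top is 4 mm higher. The four pads look alike: told apart by what stands on them at the start.
- pad_stopper: The round black rubber pad, 50 mm in diameter and 4 mm thick, on which the tan stopper stands at the start. It stays fixed in the tray and marks that place afterwards. Origin at the centre of its underside (6 mm above the worktop); its top is 4 mm higher. The four pads look alike: told apart by what stands on them at the start.
Mind the look-alikes: they are no part of the job. Leave any green look-alike of the part that bears stopper_center alone.

How it is judged:
By the outcome, as a careful person would: the job done as asked, in the order asked, and still so for the second after the job is handed in, with the robot touching nothing.
It also fails if it takes over 99 s, if anything falls off the work surface, if the arm or the gripper's body presses on something with over 40 N, if the wrist force passes 120 N, or if a joint passes its speed limit or range.

ROBOT

A 6-joint arm with a two-finger parallel gripper is mounted at the origin on a cart in front of the work surface, level with it; the furniture and walls round the work are solid. World frame = base frame: x ahead of the robot, y to its left, z up, the work surface at z = 0. Lengths are in mm, angles in rad, forces in N, time in s.
With the tool pointing down it reaches from about 425 to 925 mm from the base axis. Payload 12.5 kg.
Tool frame: the origin (TCP) lies at the very end of the fingers, on their centre line; the grasp point (between the pads) lies 19 mm behind it (arm.hold_point_z is the distance from the TCP to the grasp point, in mm); z points along the fingers, y is the direction in which the jaws open and shut (so a half turn about z gives the same grasp; the last joint's range is limited). The gripper opens to 85 mm and grips with 20 to 120 N. Pads are 22 mm wide; open, the fingers measure 114 mm over their backs; the gripper's body (76 mm by 85 mm) begins 54 mm behind the grasp point. The pads swing forward as they close: fully open they stand 13 mm farther back than shut.
Start: joints at [1.082, 0.491, 1.559, -0, 1.092, -0.106], TCP at [233.434, 579.787, 231.327] pointing down, gripper open.
Joint ranges: [-3.1, 3.1], [-0.84, 2.19], [0.05, 2.79], [-1.13, 4.28], [0.06, 2.93], [-2.69, 2.69]. Speed limits (rad/s): [2.22, 2.22, 2.79, 3.14, 3.14, 3.14].

INTERFACE

Orientations are given as a 3x3 rotation matrix whose columns are the frame's x, y, z axes.
In Python, from station import arm gives the robot as it stands. Calls block until the motion is done:
- arm.move_ptp(position, orientation): joint-space move of the TCP to a pose.
- arm.move_straight(position, frame=None, rate=150): straight line of the TCP; frame=None keeps the orientation; rate is the mean speed in mm/s.
- arm.move_joints(angles): joint-space move.
- arm.gripper_to(opening): finger opening in mm; the grip force is fixed at half the most; returns when the fingers have stopped.
- arm.sleep(seconds).
- arm.solve_ik(position, orientation): joint angles nearest the present ones, or None.
- arm.observe(): the state.
- arm.snapshot(name): name is "scene" or "top" or "wrist"; returns a dict with "color" (400x640x3 uint8, red, green, blue), "camera_matrix" (3x3 intrinsics, pixels), "rvec" (rotation vector, rad) and "tvec" (3), from world to camera coordinates, as OpenCV has them. Camera axes: x right, y down, z forward; pixel columns grow to the right and rows downward; lengths in mm; the calibration is good to about 2 mm. The wrist camera is an equidistant fisheye: a pixel r from the principal point sees the ray r / f radians off the axis. A picture is of the moment at which its call begins. There is no depth.
A pose or a line that the arm cannot do raises arm.MotionError and nothing moves.
- arm.finish_job(): hands the job in, once; it reports no verdict.
The state is a dict: "clock": time; "joint_pos": joint angles; "qvel": joint speeds; "tau": joint torques, N m; "ee_pos": TCP position; "eef_rot": TCP orientation; "force": force on the tool from outside, world axes, zero at the start; "torque": the same for the moment, N m; "grip_width": finger opening in mm.
Only numpy, scipy, OpenCV 4.12 (cv2) and the standard library are available. Lean on these libraries where they do the work, as an engineer would, in place of code of your own. Each camera call takes 0.05 s, during which the arm holds its last target.

## Working session

There is one attempt and no reset: what is moved stays moved. The work goes in short steps, each a Python script; the robot and the scene stay as the last script left them, time stands still between calls to the robot, and variables do not carry over. Pictures are saved under pics/ and viewed, and the job is handed in when it is done.

```bash
ls; mkdir -p pics
python3 - <<'E'
from station import arm
import cv2
for n in ("scene","top","wrist"):
    s=arm.snapshot(n); cv2.imwrite(f"pics/{n}0.png",s["color"][:,:,::-1])
    print(n,s["camera_matrix"],s["rvec"],s["tvec"])
o=arm.observe();print(o, arm.hold_point_z)
E
```

```text
pics
scene [[461.79592063   0.         321.65671905]
 [  0.         461.79592063 197.64936249]
 [  0.           0.           1.        ]] [ 2.27495672 -0.61085098  0.26597929] [-528.40390831   69.86071517 1050.08003001]
top [[430.81261219   0.         321.05638276]
 [  0.         430.81261219 191.11517264]
 [  0.           0.           1.        ]] [ 2.16496195 -2.17461273  0.13362793] [-230.71190977  473.72007319 1211.14103558]
wrist [[309.70691629   0.         314.10253987]
 [  0.         309.70691629 202.8080048 ]
 [  0.           0.           1.        ]] [-2.38920437 -1.61366527 -0.24294475] [-625.62683135  -39.62831941  378.88413632]
{'clock': 0.15, 'joint_pos': array([ 1.08239049e+00,  4.91402947e-01,  1.55930363e+00, -7.23039645e-07,
        1.09166199e+00, -1.05593354e-01]), 'qvel': array([ 0.00190163, -0.00136974, -0.0018226 ,  0.0005512 , -0.00046916,
        0.00027777]), 'tau': array([ 1.66693233e-03, -6.18708444e+01, -2.61693978e+01, -8.51975778e-05,
        3.23439439e-03,  1.17762627e-05]), 'ee_pos': array([233.36068133, 579.63685035, 230.87525909]), 'eef_rot': array([[-9.27617868e-01,  3.73530399e-01, -3.63505071e-04],
       [ 3.73530567e-01,  9.27617618e-01, -6.85493569e-04],
       [ 8.11410224e-05, -7.71656338e-04, -9.99999699e-01]]), 'force': array([-0.58316334,  0.03564935,  0.39797108]), 'torque': array([ 0.0281061 , -0.07699673, -0.03162356]), 'grip_width': 85.78686738337895} 18.700000000000003
```

View pics/scene0.png

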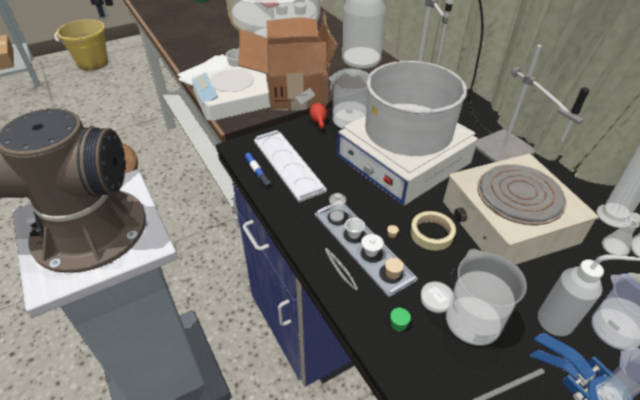

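View pics/top0.png

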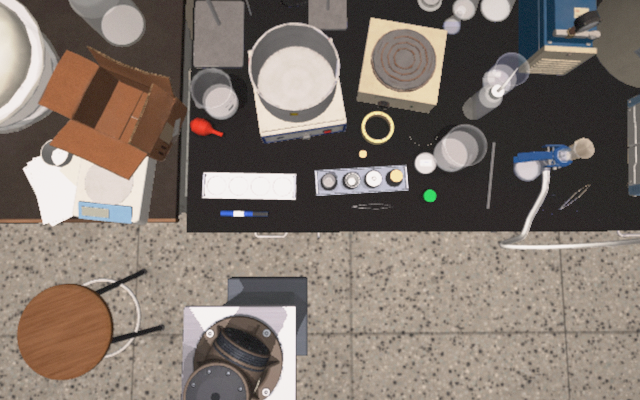

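View pics/wrist0.png

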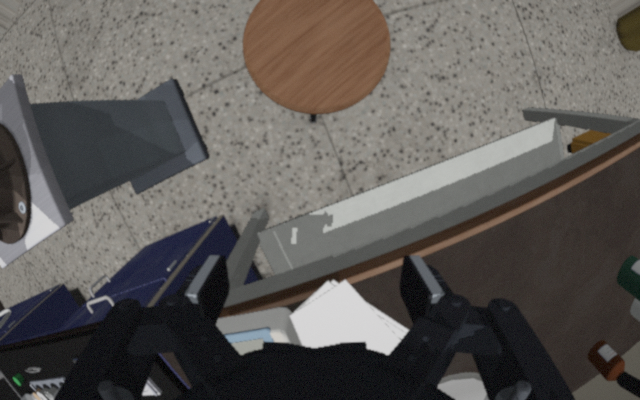

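Run:
```python
import cv2
a=cv2.imread("pics/top0.png"); 
cv2.imwrite("pics/t1.png",cv2.resize(a[155:210,195:305],None,fx=7,fy=7,interpolation=cv2.INTER_CUBIC))
cv2.imwrite("pics/t2.png",cv2.resize(a[155:210,308:418],None,fx=7,fy=7,interpolation=cv2.INTER_CUBIC))
a=cv2.imread("pics/scene0.png"); 
cv2.imwrite("pics/s1.png",cv2.resize(a[120:300,240:430],None,fx=4,fy=3.3,interpolation=cv2.INTER_CUBIC))
```

```text
(no output)
```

View pics/t1.png

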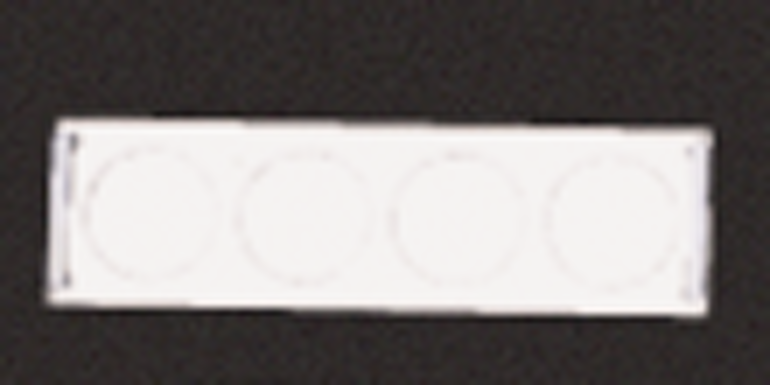

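View pics/t2.png

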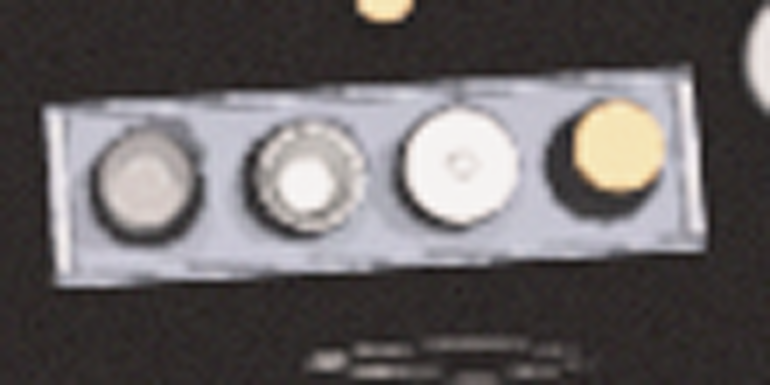

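View pics/s1.png

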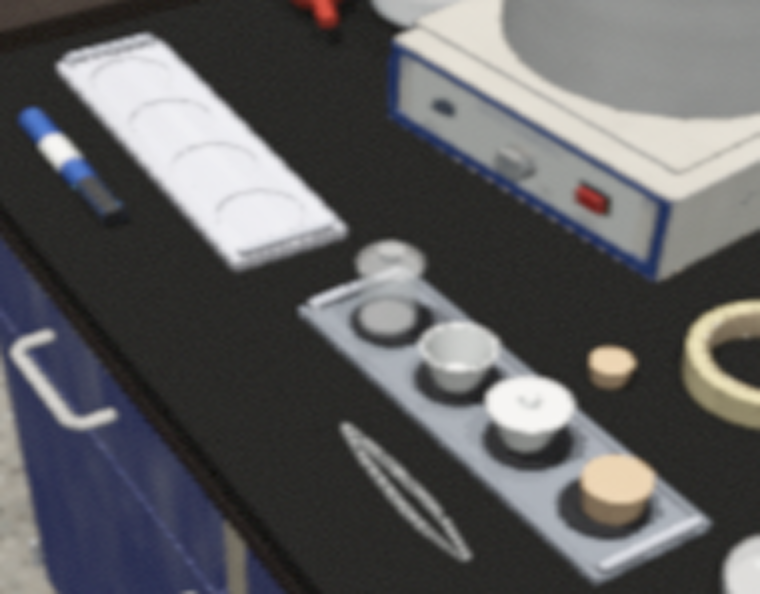

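```bash
cat > h.py <<'E'
import numpy as np, cv2
from station import arm
def ray(s,uv,z,fish=False):
    K=s["camera_matrix"];R,_=cv2.Rodrigues(np.asarray(s["rvec"],float));t=np.asarray(s["tvec"],float).ravel()
    uv=np.atleast_2d(np.array(uv,float))
    if fish:
        p=(uv-[K[0,2],K[1,2]])/K[0,0];r=np.linalg.norm(p,axis=1,keepdims=True)
        d=np.hstack([p/np.maximum(r,1e-9)*np.sin(r),np.cos(r)])
    else: d=np.hstack([(uv-[K[0,2],K[1,2]])/[K[0,0],K[1,1]],np.ones((len(uv),1))])
    d=d@R; c=-R.T@t
    k=(np.asarray(z,float).reshape(-1,1)-c[2])/d[:,2:]
    return (c+k*d)[:,:2]
E
python3 - <<'E'
from h import *
np.set_printoptions(precision=1,suppress=True)
t=arm.snapshot("top");s=arm.snapshot("scene")
T=lambda p:np.array(p)/7
for nm,c,o in(("tray",[(43,105),(688,68),(706,248),(56,286)],(308,155)),("rack",[(57,120),(712,130),(708,315),(46,302)],(195,155))):
    P=ray(t,T(c)+o,[9]*4); print(nm,P.tolist(),P.mean(0)); d=P[0]+P[3]-P[1]-P[2]; print(np.linalg.norm(d)/2,np.degrees(np.arctan2(-d[0],d[1])), np.linalg.norm(P[0]-P[3]))
print(ray(t,T([(152,214),(305,218),(458,219),(612,222)])+[195,155],9))
print("obj top",ray(t,T([(147,180),(307,178),(460,165),(619,146)])+[308,155],[74,43,48,38]))
print("obj scene",ray(s,np.array([(390,262),(458,348),(529,405),(617,478)])/[4,3.3]+[240,120],[70,43,48,38]))
print("scene rack",ray(s,np.array([(57,65),(153,35),(346,232),(237,268)])/[4,3.3]+[240,120],9))
print("scene tray",ray(s,np.array([(302,311),(410,268),(712,520),(597,580)])/[4,3.3]+[240,120],9))
E
```

```text
tray [[537.2054925506831, -213.0717637766049], [552.0886703672014, -484.5675136792411], [475.822315665965, -490.04571823163724], [460.92189317747443, -218.2323539079307]] [ 506.5 -351.5]
272.0624268658489 3.137750215559083 76.45795723033498
rack [[531.9091209764017, 111.50411859288266], [526.7801745604536, -161.96570875889893], [449.0306138524108, -160.39437028765894], [455.5545719958185, 114.13192624975022]] [490.8 -24.2]
274.0600034582969 -1.218186796458637 76.3997547320001
[[ 492.2   71.1]
 [ 490.3    7.5]
 [ 489.6  -56.2]
 [ 488.1 -120.3]]
obj top [[ 496.5 -254.4]
 [ 501.3 -320.6]
 [ 505.7 -382.4]
 [ 514.8 -449.2]]
obj scene [[ 499.6 -261. ]
 [ 504.4 -325.2]
 [ 507.  -388.2]
 [ 517.8 -451.9]]
scene rack [[ 458.2  107.7]
 [ 534.7  113. ]
 [ 527.3 -167.9]
 [ 451.4 -168.3]]
scene tray [[ 463.7 -225.2]
 [ 541.1 -219.8]
 [ 556.7 -486.1]
 [ 479.6 -492.3]]
```

```bash
cat >> h.py <<'E'
def ori(yaw,sgn=1):
    x=np.array([np.cos(yaw),np.sin(yaw),0]); z=np.array([0,0,-1.]); y=sgn*x
    return np.stack([np.cross(y,z),y,z],1)
E
python3 - <<'E'
from h import *
np.set_printoptions(precision=2,suppress=True)
o=arm.observe();w=arm.snapshot("wrist");R,_=cv2.Rodrigues(w["rvec"]);c=-R.T@w["tvec"]
print("cam in tool",o["eef_rot"].T@(c-o["ee_pos"]),o["eef_rot"].T@R.T)
for s in(1,-1):
  for p,y in(((507,-352,200),.055),((492,-26,200),-.021),((507,-352,420),.055),((492,70,420),-.02)): print(s,p,arm.solve_ik(p,ori(y,s)))
E
```

```text
cam in tool [  73.93    0.87 -142.61] [[-0.   -0.96 -0.3 ]
 [ 1.   -0.    0.  ]
 [-0.   -0.3   0.96]]
1 (507, -352, 200) [-0.71  0.51  1.61 -0.    1.02 -0.77]
1 (492, -26, 200) [-0.19  0.34  1.91 -0.    0.88 -0.17]
1 (507, -352, 420) [-0.71  0.36  1.28 -0.    1.5  -0.77]
1 (492, 70, 420) [ 0.01  0.16  1.56 -0.    1.43  0.03]
-1 (507, -352, 200) [-0.71  0.51  1.61 -0.    1.02  2.37]
-1 (492, -26, 200) None
-1 (507, -352, 420) [-0.71  0.36  1.28 -0.    1.5   2.37]
-1 (492, 70, 420) None
```

Run:
```python
from h import *
o=arm.observe();p=o["ee_pos"]
arm.move_straight([p[0],p[1],430],rate=300)
arm.move_ptp([492,70,430],ori(-.021))
arm.move_straight([492,-90,300],rate=300)
arm.sleep(.3)
import pickle
w=arm.snapshot("wrist");pickle.dump(w,open("w1.pkl","wb"));cv2.imwrite("pics/w1.png",w["color"][:,:,::-1])
arm.move_straight([507,-425,230],ori(.055),rate=300)
arm.sleep(.3)
w=arm.snapshot("wrist");pickle.dump(w,open("w2.pkl","wb"));cv2.imwrite("pics/w2.png",w["color"][:,:,::-1])
o=arm.observe();print(o["clock"],o["ee_pos"],o["force"])
```

```text
5.9917 [ 507.16842917 -424.55020048  230.32666149] [ 0.12341276 -0.50508609  0.2943883 ]
```

View pics/w1.png

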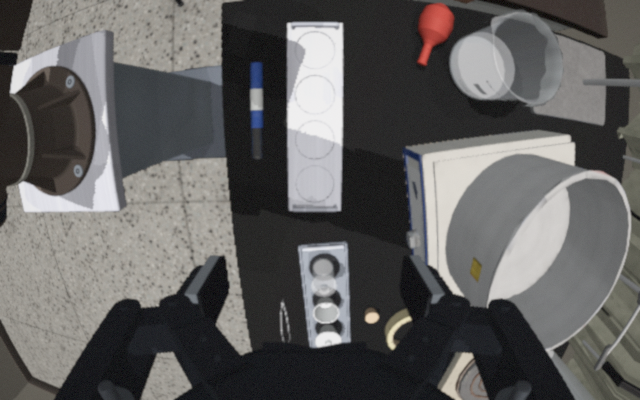

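View pics/w2.png

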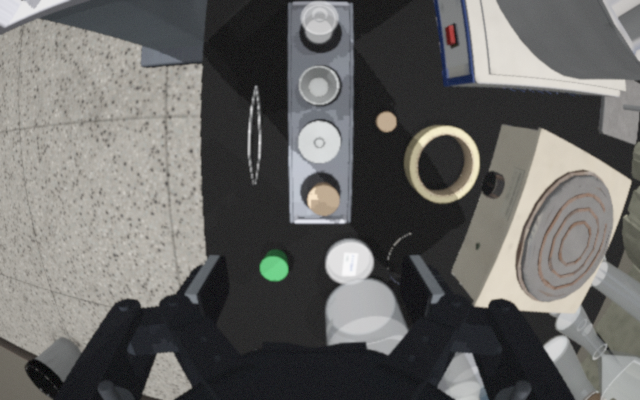

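Run:
```python
import cv2
a=cv2.imread("pics/w1.png"); 
cv2.imwrite("pics/w1c.png",cv2.resize(a[15:217,270:360],None,fx=4,fy=2.9,interpolation=cv2.INTER_CUBIC))
a=cv2.imread("pics/w2.png"); 
cv2.imwrite("pics/w2c.png",cv2.resize(a[0:115,270:370],None,fx=5,fy=5,interpolation=cv2.INTER_CUBIC))
cv2.imwrite("pics/w2d.png",cv2.resize(a[110:230,270:370],None,fx=5,fy=5,interpolation=cv2.INTER_CUBIC))
```

```text
(no output)
```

View pics/w1c.png

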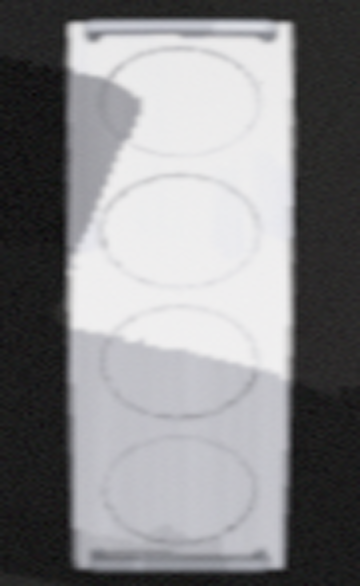

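View pics/w2c.png

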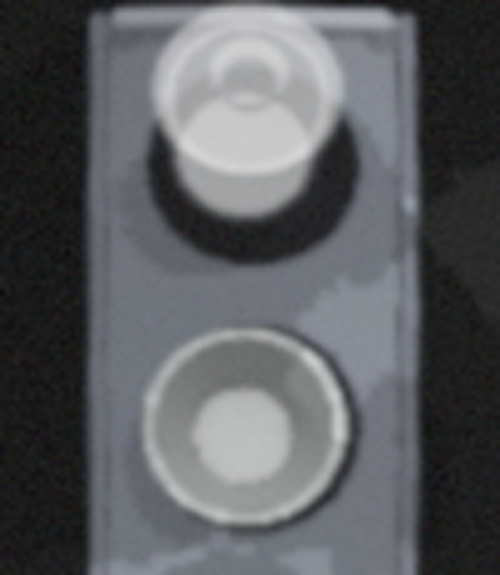

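View pics/w2d.png

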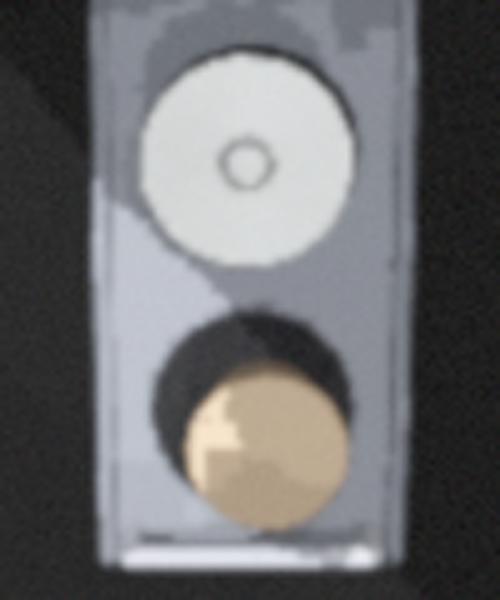

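Run:
```python
from h import *
import pickle
np.set_printoptions(precision=1,suppress=True)
w1,w2=[pickle.load(open(f"w{i}.pkl","rb")) for i in(1,2)]
f=lambda P:np.array(P,float)/[4,2.9]+[270,15]
pk=ray(w1,f([(182,102),(181,231),(180,361),(180,490)]),9,True)
print("pockets",pk,pk.mean(0),np.diff(pk,axis=0))
c=ray(w1,f([(67,22),(293,22),(286,570),(77,570)]),9,True);print(c,c.mean(0))
g=lambda P,o:np.array(P,float)/5+[270,o]
print("bottle lid, foot, pad",ray(w2,g([(249,90),(244,152),(253,158)],0),[66,10,10],True))
print("open",ray(w2,g([(247,427),(243,435)],0),[43,12],True))
print("lidded, knob",ray(w2,g([(248,158),(246,163)],110),[46,53],True))
print("stopper,pad",ray(w2,g([(268,448),(253,410)],110),[38,10],True))
c=ray(w2,np.vstack([g([(88,14),(415,14)],0),g([(405,566),(102,566)],110)]),9,True);print("tray",c,c.mean(0))
```

```text
pockets [[ 499.4   71.3]
 [ 497.8    8. ]
 [ 496.2  -55. ]
 [ 495.  -119.3]] [497.1 -23.7] [[ -1.6 -63.4]
 [ -1.6 -63. ]
 [ -1.2 -64.2]]
[[ 460.5  113.8]
 [ 538.6  112.3]
 [ 533.5 -162.1]
 [ 456.  -160.5]] [497.1 -24.1]
bottle lid, foot, pad [[ 505.2 -254.7]
 [ 505.  -253.2]
 [ 507.1 -254.6]]
open [[ 508.9 -322.3]
 [ 508.5 -321.7]]
lidded, knob [[ 512.5 -381.9]
 [ 512.  -382.3]]
stopper,pad [[ 521.1 -447.8]
 [ 518.2 -446.6]]
tray [[ 466.7 -218.9]
 [ 543.  -213.9]
 [ 559.2 -485.4]
 [ 482.8 -489.6]] [ 512.9 -351.9]
```

Run:
```python
from h import *
import pickle
arm.move_straight([502,-254.5,200],ori(.055),rate=300)
arm.gripper_to(65)
arm.move_straight([502,-254.5,115],rate=150)
arm.sleep(.3)
w=arm.snapshot("wrist");pickle.dump(w,open("w3.pkl","wb"));cv2.imwrite("pics/w3.png",w["color"][:,:,::-1])
t=arm.snapshot("top");cv2.imwrite("pics/t3.png",t["color"][:,:,::-1])
o=arm.observe();print(o["clock"],o["ee_pos"],o["force"],o["grip_width"])
```

```text
8.175 [ 502.1045657  -254.54147018  115.35582604] [0.05128099 0.1895875  0.57591844] 64.839032035521
```

View pics/w3.png

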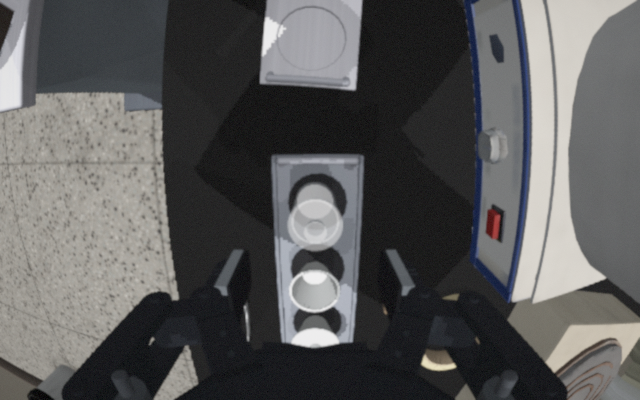

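View pics/t3.png

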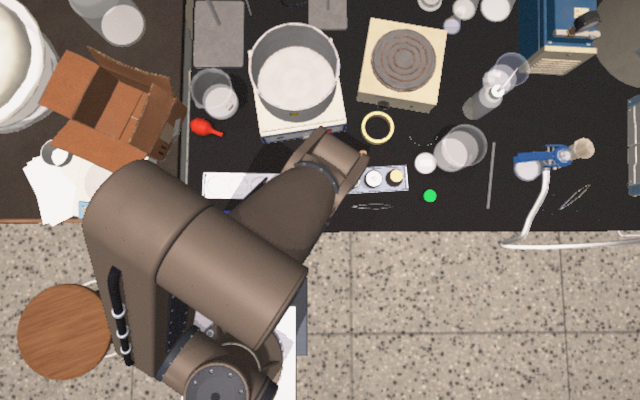

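Run:
```python
from h import *
import pickle
np.set_printoptions(precision=1,suppress=True)
w=pickle.load(open("w3.pkl","rb"))
a=w["color"][:,:,::-1]
cv2.imwrite("pics/w3c.png",cv2.resize(a[165:315,220:420],None,fx=4,fy=4,interpolation=cv2.INTER_CUBIC))
print(ray(w,[(245,253),(388,253)],[118,118],True),ray(w,[(316,225),(316,229)],[70,81],True))
K=w["camera_matrix"];R,_=cv2.Rodrigues(w["rvec"]);t=w["tvec"]
for P in [(502,-254.5,115),(502,-254.5,81),(502,-254.5,60),(502,-254.5,10)]:
    c=R@np.array(P)+t;r=np.hypot(c[0],c[1]);th=np.arctan2(r,c[2]);print(P,K[0,2]+K[0,0]*th*c[0]/r,K[1,2]+K[0,0]*th*c[1]/r)
```

```text
[[ 468.2 -251.1]
 [ 541.5 -247.2]] [[ 505.  -252.1]
 [ 504.9 -250.5]]
(502, -254.5, 115) 310.52465878495434 260.2194614039865
(502, -254.5, 81) 311.03221741843345 234.6943005771061
(502, -254.5, 60) 311.2750995053154 222.6719074421956
(502, -254.5, 10) 311.71063495221347 201.40863769289376
```

View pics/w3c.png

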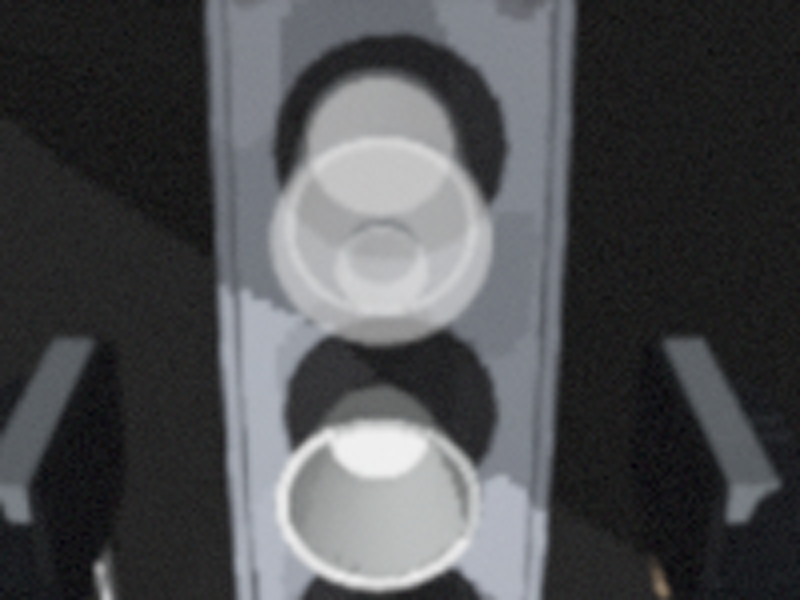

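Run:
```python
from h import *
import pickle
np.set_printoptions(precision=1,suppress=True)
w=pickle.load(open("w3.pkl","rb"))
uv=np.array([(95,340),(663,340),(32,490),(735,490)])/4+[220,165]
for z in(113,118,123):print(z,ray(w,uv,z,True).tolist())
# bottle: lid rim ring centre, outline; foot ; knob ; open rim
uv=np.array([(381,240),(381,225),(381,137),(381,505)])/4+[220,165]
print(ray(w,uv,[70,60,10,43],True)-[2.8,0])
```

```text
113 [[466.4773957113747, -251.9371485459941], [541.4853967574296, -247.8764481549616], [456.1562166943963, -276.72676012078324], [555.9239253566202, -271.45364364379054]]
118 [[467.6150631519482, -249.4267273990407], [540.0398097420277, -245.50587638718406], [457.6493426369256, -273.362591724611], [553.9810794778782, -268.27107989573716]]
123 [[468.7527305925218, -246.91630625208728], [538.594222726626, -243.13530461940655], [459.14246857945494, -269.9984233284388], [552.0382335991361, -265.0885161476838]]
[[ 501.7 -252.2]
 [ 501.9 -253.3]
 [ 502.1 -252.5]
 [ 505.8 -321.4]]
```

```bash
cat >> h.py <<'E'
TY,RY=.055,-.022
def pocket(s): return np.array([494.3+.0225*s,-24+s])
def pick(xy,z,zt):
    arm.move_straight([*xy,z],ori(TY),rate=100)
    arm.gripper_to(0 if False else 20)
    o=arm.observe();print("grip",o["grip_width"],o["force"],o["ee_pos"])
    arm.move_straight([*xy,zt],rate=150)
    o=arm.observe();print("lift",o["grip_width"],o["force"],o["clock"])
def place(xy,z,zt):
    arm.move_straight([*xy,zt],ori(RY),rate=250)
    arm.move_straight([*xy,z+12],rate=150)
    arm.move_straight([*xy,z],rate=40)
    o=arm.observe();print("down",o["grip_width"],o["force"],o["ee_pos"])
def release(xy,zt):
    arm.gripper_to(62)
    o=arm.observe();print("rel",o["grip_width"],o["force"])
    arm.move_straight([*xy,zt],rate=150)
def snap(n,i):
    w=arm.snapshot(n);cv2.imwrite(f"pics/{n}{i}.png",w["color"][:,:,::-1]);return w
E
python3 - <<'E'
from h import *
pick((502.2,-253.3),17,120)
arm.sleep(.2);snap("wrist",4)
E
```

```text
grip 31.400870631679517 [-1.35781432  1.30277597  6.14825741] [ 502.35152898 -253.4113957    17.51985946]
lift 31.808264369007542 [ 0.08622665 -0.11697244 -0.20463581] 10.5333
```

View pics/wrist4.png

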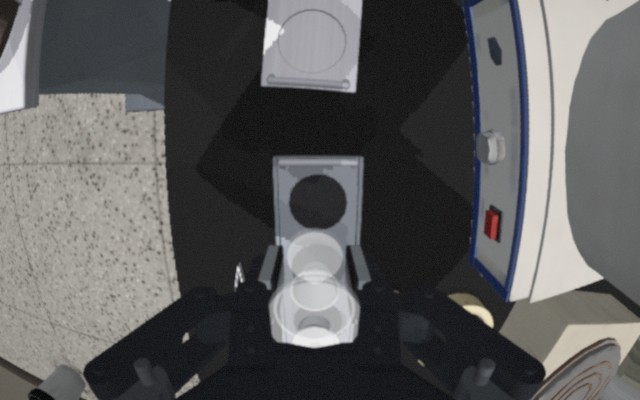

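Run:
```python
from h import *
p=pocket(-96);place(p,13.8,120)
release(p,130)
arm.move_straight([p[0],p[1]-90,160],rate=250);arm.sleep(.2)
w=snap("wrist",5);print(arm.observe()["clock"])
import pickle;pickle.dump(w,open("w5.pkl","wb"))
a=cv2.imread("pics/wrist5.png");cv2.imwrite("pics/w5c.png",cv2.resize(a[60:260,220:420],None,fx=3,fy=3,interpolation=cv2.INTER_CUBIC))
```

```text
down 31.97808974314417 [-0.11398561  0.33576268  3.89640985] [ 492.43619022 -120.11898317   14.04328693]
rel 62.062633734703624 [ 0.44810386 -0.43962148  0.47820828]
14.8
```

View pics/w5c.png

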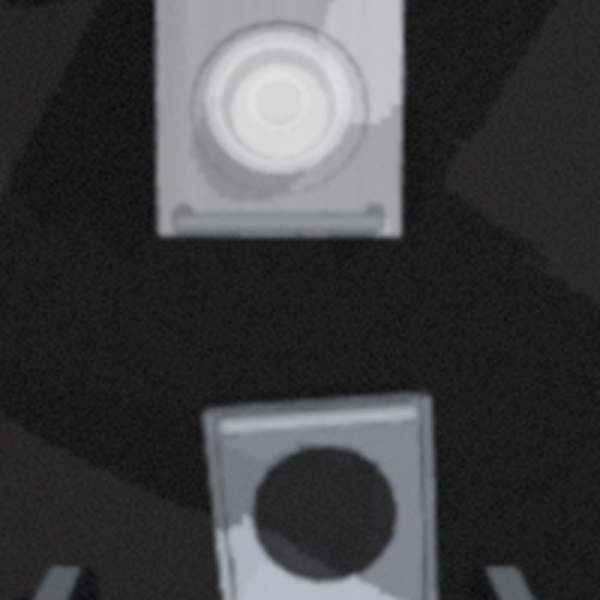

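Run:
```python
from h import *
import pickle
np.set_printoptions(precision=1,suppress=True)
w=pickle.load(open("w5.pkl","rb"))
print(ray(w,np.array([(280,110),(278,100),(278,101),(325,514)])/3+[220,60],[9,64,77,10],True)-[2.5,0],pocket(-96))
```

```text
[[ 492.2 -120.6]
 [ 491.8 -120.4]
 [ 491.9 -121.4]
 [ 504.6 -254.1]] [ 492.1 -120. ]
```

Run:
```python
from h import *
arm.move_straight([506.2,-321.9,130],ori(TY),rate=300)
pick((506.2,-321.9),17,130)
snap("wrist",6)
p=pocket(-32)
place(p,13.9,150)
release(p,130)
arm.move_straight([p[0],p[1]-90,160],rate=250);arm.sleep(.2)
w=snap("wrist",7);print(arm.observe()["clock"])
import pickle;pickle.dump(w,open("w7.pkl","wb"))
a=cv2.imread("pics/wrist7.png");cv2.imwrite("pics/w7c.png",cv2.resize(a[60:260,220:420],None,fx=3,fy=3,interpolation=cv2.INTER_CUBIC))
```

```text
grip 37.83864103180987 [-0.94483565  0.66500991  7.13835106] [ 506.34828978 -322.11899854   17.96398324]
lift 37.9182995495006 [ 1.63040893  0.04601336 -1.24850163] 17.8833
down 37.8569877562999 [-1.12111921  0.04780695 10.99154871] [493.91681099 -56.07502834  14.42173232]
rel 62.15007356598323 [-0.35194473 -0.55462322  0.30003412]
22.6417
```

View pics/w7c.png

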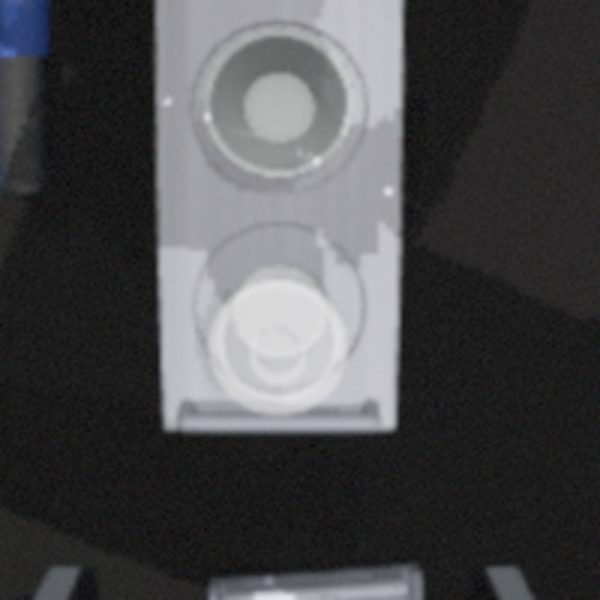

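View pics/wrist6.png

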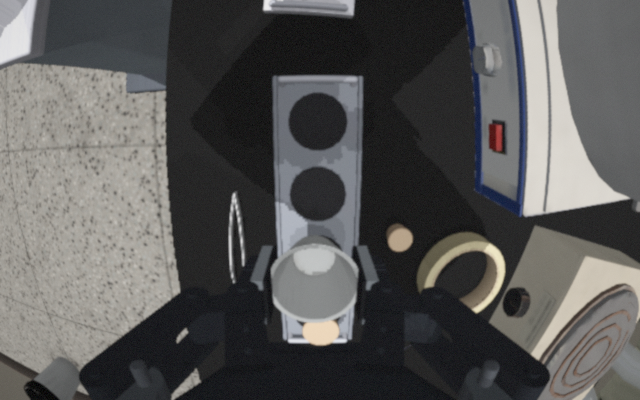

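Run:
```python
from h import *
q=(509.7,-382.1)
arm.move_straight([*q,140],ori(TY),rate=350)
pick(q,21,160)
snap("wrist",8)
p=pocket(32)
place(p,17.9,160)
release(p,140)
arm.move_straight([p[0],p[1]-90,180],rate=250);arm.sleep(.2)
w=snap("wrist",9);print(arm.observe()["clock"])
a=cv2.imread("pics/wrist9.png");cv2.imwrite("pics/w9c.png",cv2.resize(a[60:260,220:420],None,fx=3,fy=3,interpolation=cv2.INTER_CUBIC))
```

```text
grip 37.84665886699453 [-1.14110378  0.17979025  6.74485355] [ 509.9900755  -382.36257679   22.02069689]
lift 37.80980045162154 [ 0.19891295  0.26637708 -0.43305788] 26.2417
down 37.64294739853802 [-1.22952332 -0.04411082 11.20564199] [495.37755138   7.97298713  18.43508834]
rel 61.857547157894395 [-0.55215966  0.2842669  -0.06718624]
31.5833
```

View pics/w9c.png

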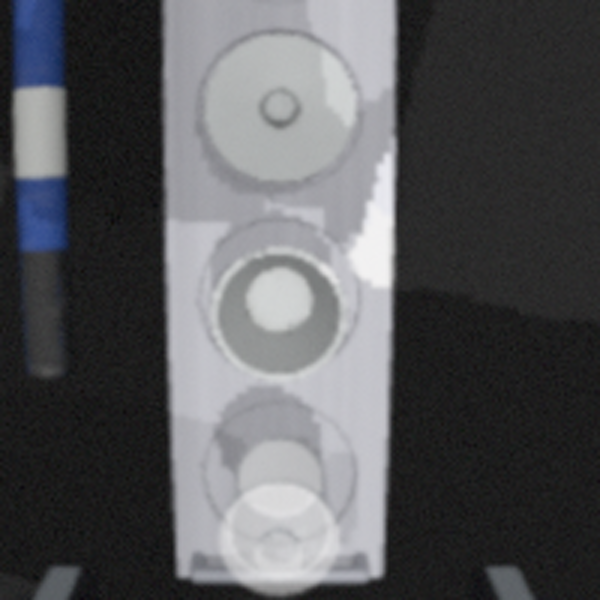

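View pics/wrist8.png

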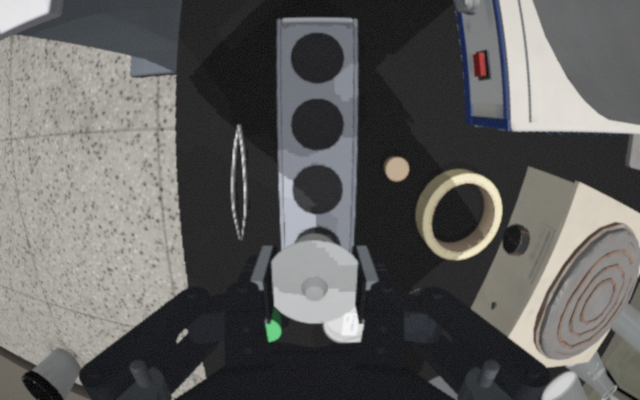

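Run:
```python
from h import *
q=(518.6,-448)
arm.move_straight([*q,140],ori(TY),rate=350)
arm.sleep(.2);snap("wrist",10)
pick(q,14,160)
snap("wrist",11)
print(arm.solve_ik([*pocket(96),11],ori(RY)))
```

```text
grip 34.89547747642721 [-0.34283386  0.73271445  5.98092759] [ 518.86472651 -448.28512192   14.83301258]
lift 34.918784255498736 [-0.08797152  0.22398106 -0.28273141] 35.925
[ 1.22763720e-02  6.68367916e-01  2.03937710e+00 -4.44089210e-16
  4.33847641e-01  3.42763720e-02]
```

View pics/wrist11.png

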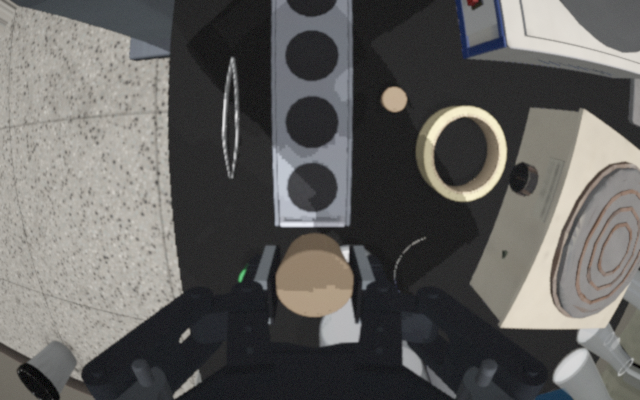

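Run:
```python
from h import *
p=pocket(96)
place(p,10.9,160)
release(p,140)
arm.move_straight([p[0],p[1]-190,240],rate=250);arm.sleep(.3)
w=snap("wrist",12);print(arm.observe()["clock"])
a=cv2.imread("pics/wrist12.png");cv2.imwrite("pics/w12c.png",cv2.resize(a[0:260,240:400],None,fx=3,fy=2.3,interpolation=cv2.INTER_CUBIC))
import pickle;pickle.dump(w,open("w12.pkl","wb"))
snap("scene",12)
a=cv2.imread("pics/scene12.png");cv2.imwrite("pics/s12c.png",cv2.resize(a[120:300,240:430],None,fx=4,fy=3.3,interpolation=cv2.INTER_CUBIC))
```

```text
down 34.64946713787257 [-1.15760692 -0.50453714  9.3217062 ] [496.74653607  72.02150707  11.27892923]
rel 62.219066927207734 [-0.77088515  1.19765795 -0.34067099]
42.475
```

View pics/w12c.png

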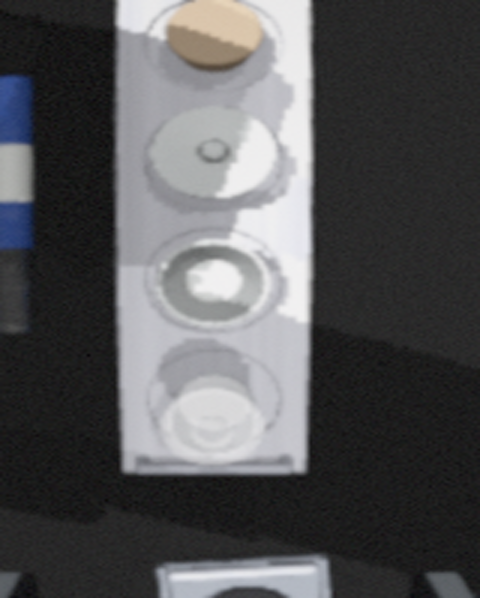

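View pics/s12c.png

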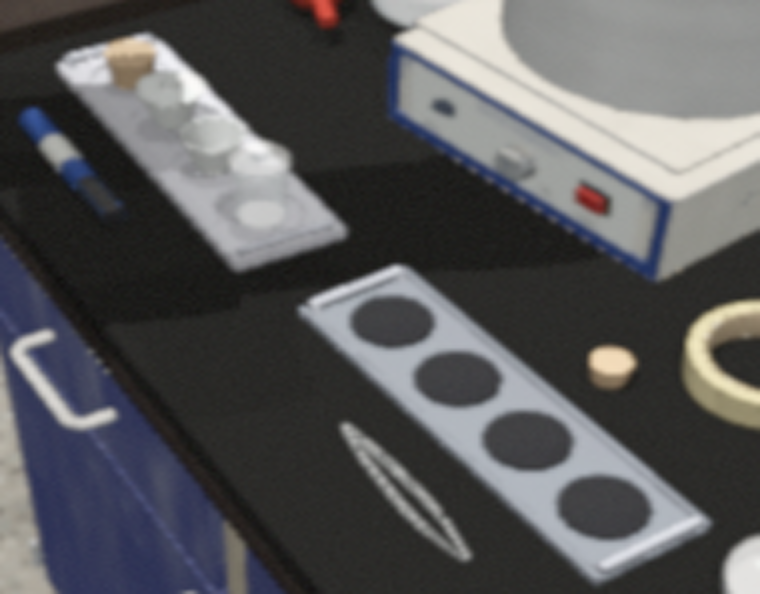

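Run:
```python
from h import *
import pickle
np.set_printoptions(precision=1,suppress=True)
w=pickle.load(open("w12.pkl","rb"))
print(ray(w,np.array([(214,33),(213,151),(214,281),(213,422)])/[3,2.3]+[240,0],[34.5,42,39.5,64],True)-[2.5,0])
print([pocket(s) for s in(96,32,-32,-96)])
print(ray(w,np.array([(215,42),(214,160),(214,280),(214,396)])/[3,2.3]+[240,0],9,True)-[2.5,0])
```

```text
[[ 496.5   69.5]
 [ 494.9    7.6]
 [ 493.9  -55. ]
 [ 492.3 -118.4]]
[array([496.5,  72. ]), array([495.,   8.]), array([493.6, -56. ]), array([ 492.1, -120. ])]
[[ 496.7   72.5]
 [ 495.     7.6]
 [ 493.6  -55.6]
 [ 492.2 -117.4]]
```

Run:
```python
from h import *
arm.move_straight([496,-15,200],rate=250);arm.sleep(.3)
w=snap("wrist",13)
a=cv2.imread("pics/wrist13.png");cv2.imwrite("pics/w13c.png",cv2.resize(a[60:260,220:420],None,fx=3,fy=3,interpolation=cv2.INTER_CUBIC))
import pickle;pickle.dump(w,open("w13.pkl","wb"))
```

View pics/w13c.png

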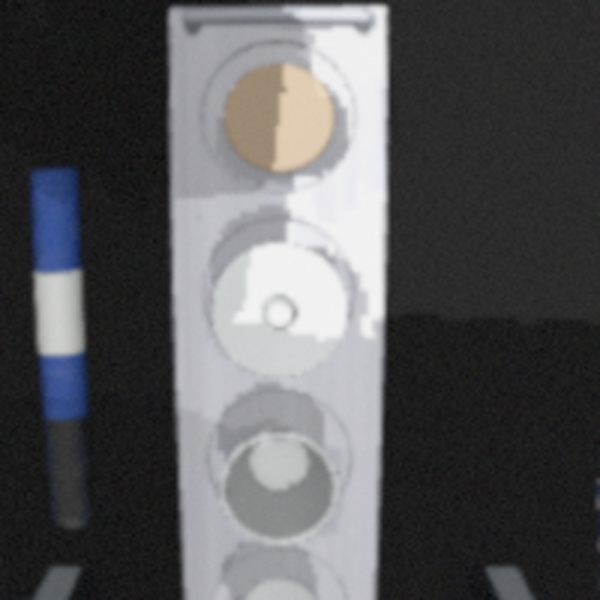

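Run:
```python
from h import *
import pickle
w=pickle.load(open("w13.pkl","rb"))
print(ray(w,np.array([(279,118),(279,114)])/3+[220,60],[34.5,9],True)-[2.5,0])
arm.finish_job();print(arm.observe()["clock"])
```

```text
[[496.38804448  70.60342927]
 [496.37979558  72.93458593]]
the job is handed in; nothing more can be done
the job is handed in; nothing more can be done
```

I moved all four things into the rack in reverse order. From left to right it now holds the stopper, the lidded crucible, the open crucible and the weighing bottle. I handed the job in with the robot clear of everything; the clock read 42.5 s just before one last picture.

**Upright:** the last wrist and scene pictures show all four standing upright and released, each in its own pocket. The green stopper and the 24 mm stopper were not touched.

**Centring:** three of them measure within about 1 mm of the pocket centre. The rubber stopper measures about 1.5 to 2.5 mm too far right of centre along the row. I left it, because that is close to the measuring error of the pictures.

**Camera disagreement:** the three cameras differed by up to 6 mm on the tray and rack positions. I corrected the wrist camera by about 2.5 mm, using the fingertips as a reference, and worked from that.

**Grip width:** the crucibles gripped at 37.8 mm instead of the 42 to 45 mm expected at the rim and lid, and the stopper at 34.9 mm instead of 37 mm. They held firmly and the pictures showed no tilt.

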